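Index the turntable, then level it on its sprung foot

TASK

Level the turntable stand on the bench: swing its faceplate by the upright post until it clicks home with the spirit level on it pointing at the black foot knob. Then take hold of the foot knob, press it down so that the sprung end comes down and the foot stands firmly on its rest, and, keeping it pressed, turn it until the bubble sits midway between the two lines of the vial. Finish still holding the knob pressed with the bubble centred, so that I can run the lock nut down; leave the wrench, the tape measure and the small box where they lie.

Things in the scene. Friction and masses are not known exactly. Their poses are not given: they have to be found in the camera images.
- stand: Grey cast stand 200 x 420 mm, bolted down. Origin: centre of its underside on the bench; +y along it to its hinge pins (robot's left), -y to the foot knob, z up. A bed plate rocks on the pins, 155 mm from the origin; a spring lifts its -y end with the foot until that is pressed down. All of it is lower than 110 mm.
- turntable (a joint): Angle of the steel faceplate, growing anticlockwise seen from above. 0 = home: the level on it lies along the stand and points at the foot knob, the post is on the stand's -x side. Starts between -1.1 and -0.5 (post nearer the hinge end). Range -1.75 to 0.35, light drag. 0.15 rad before home a sprung ball rides up a lug (about 6 N at the post), then drops into a notch that holds it within 0.01 rad.
- table_center (a point): Middle of the faceplate's top, on its upright axis, about 60 mm above the bench; 20 mm from the stand's origin towards its +y. The faceplate is 170 mm across and 14 mm thick, with pairs of small lugs round its rim.
- post_grip (a point): On the axis of the swing post, at the height to grip it: plain upright aluminium pin, 20 mm diameter, 42 mm high, on the faceplate at 66 mm from its centre, 52 mm clear of the level; this point is 22 mm above the faceplate and 20 mm below the pin's top.
- vial_mid (a point): Top of the vial at its middle, about 91 mm above the bench. The spirit level is an aluminium body 28 x 150 x 32 mm fixed across the faceplate's middle, with a greenish vial, 19 mm thick, 102 mm long, lying in its top. Two black lines on the vial are 15.5 mm either side of the middle. This point's y lies along the level and at home points away from the foot knob.
- bubble (a joint): Place of the pale bubble (about 23 mm long) along the vial, m: 0 = midway between the lines, + = towards the end that points at the foot knob at home. It runs to the higher end, settles in 1 to 2 s, range +-0.033. Foot not pressed: +0.033. At home with the foot pressed on its rest: at first -0.028 to -0.009, then about +0.018 for each rad the knob is turned clockwise seen from above.
- knob_grip (a point): On the axis of the black foot knob, half-way up its grip: fluted, upright, 42 mm diameter, 32 mm high, 165 mm from the stand's origin towards -y. Under the grip is a flange of 62 mm diameter, its top 16 mm below this point, on which fingertips can press. Unpressed this point is about 88 to 91 mm above the bench, pressed about 81 mm.
- knob: The foot knob; origin on its axis at the flange's underside. It goes down 8 to 10 mm, against 3 to 6 N of spring, till the foot stands on its rest; 12 to 20 N keeps it there firmly. It drives the foot screw, 10 mm a turn: clockwise from above lengthens the foot and raises this end; the knob's height then stays. Takes 0.1 N m to turn; it needs 0.5 to 1.6 rad clockwise.
- foot_screw: Steel screw with a ball end, 14 mm thick, under the knob; goes up and down in the bed plate, does not turn.
- foot_rest: Steel disc of 26 mm diameter and 4 mm height on the stand under the foot screw; origin at its underside.
- wrench_17: Bystander: steel combination wrench, 39 x 229 x 10 mm, lying on the bench before the stand; origin at its underside.
- tape_measure: Bystander: yellow tape measure, 36 x 80 x 60 mm, to the right of the stand; origin at its underside.
- box_flints: Bystander: small red cardboard box, 46 x 60 x 30 mm, to the left of the stand; origin at its underside.

How it is judged:
By the outcome, as a careful person would: the job done as asked, in the order asked, and still so for the second after the job is handed in, while the arm keeps its last pose, push and grip.
It also fails if it takes over 56 s, if anything falls off the work surface, if the arm or the gripper's body presses on something with over 40 N, if the wrist force passes 120 N, or if a joint passes its speed limit or range.

ROBOT

A 6-joint arm with a two-finger parallel gripper is mounted at the origin on a cart in front of the work surface, level with it; the furniture and walls round the work are solid. World frame = base frame: x ahead of the robot, y to its left, z up, the work surface at z = 0. Lengths are in m, angles in rad, forces in N, time in s.
With the tool pointing down it reaches from about 0.35 to 0.85 m from the base axis. Payload 8.1 kg.
Tool frame: the origin (TCP) lies at the very end of the fingers, on their centre line; the grasp point (between the pads) lies robot.grip_point_offset behind it (robot.grip_point_offset is the distance from the TCP to the grasp point, in m); z points along the fingers, y is the line along which they close (so a half turn about z gives the same grasp; the last joint's range is limited). The gripper opens to 93 mm and grips with 3 to 60 N. Pads are 15 mm wide; open, the fingers measure 128 mm over their backs; the gripper's body (75 mm by 188 mm) begins 65 mm behind the grasp point.
Start: joints at [1.256, 0.13, 1.488, -0, 1.523, -0.085], TCP at [0.137, 0.584, 0.182] pointing down, gripper open.
Joint ranges: [-2.96, 2.96], [-0.89, 2.26], [0.02, 2.5], [-1.34, 4.48], [0, 2.73], [-2.66, 2.66]. Speed limits (rad/s): [2.39, 2.39, 2.79, 3.14, 3.14, 3.14].

INTERFACE

Orientations are given as a rotation vector (axis times angle).
In Python, from plant import robot, eyes gives the robot as it stands. The module is installed in compiled form; this text tells all that it offers.
- The arm moves only by the tool apply_moves, never from a script. Its argument "steps" is one flat list of numbers, 7 for each row, row after row: the shift along the tool's x, y, z in units of 30 mm (1.0 is 30 mm), then the turn, a rotation vector about the tool's x, y, z in units of 6 degrees (1.0 is 6 degrees), then the opening in per cent of the stroke, from 0 (shut) to 100 (fully open). In form: [dx, dy, dz, ax, ay, az, fingers, dx, dy, dz, ax, ay, az, fingers, ...]. A call has 1 to 12 rows; each row shifts and turns the commanded pose from where the row before left it, along the tool's axes as they then stand; what a row does not reach is not made up. A row lasts 1/12 s, in which the tool goes at most 41.7 mm and 7.16 degrees, less where a joint would pass 70% of its speed; a pose out of reach is approached as far as the arm can. A call is refused whole if a number of a shift passes 1 or a number of a turn 1, either way. A call with a gripper value outside its range is refused whole. The fingers move at their own pace and stop on an object; "grip_force" is the grip in N (left out, the last holds). Time passes only in rows, so rows that do not move let the fingers close. It gives the time, the measured TCP pose, the force, the opening and the grip force at its end, in the units of the state.
- robot.read_state(): the state, without advancing time (a new reading comes with each control period).
- eyes.read_camera(name): name is "side" or "top" or "wrist"; returns the picture (480x640x3 uint8, red, green, blue); there is no depth.
- eyes.calibration(name): a dict with "K" (3x3 intrinsics, pixels), "R" (3x3) and "t" (3): a world point X has camera coordinates R X + t. Camera axes: x right, y down, z forward; pixel columns grow to the right and rows downward; lengths in m; the calibration is good to about 2 mm. A picture is of the moment at which its call begins: read the wrist's pose just before it. calibration takes no time and is no camera call; for the wrist camera it gives the pose at the moment of the call.
- robot.close_job(): hands the job in; it is judged then, once.
Trained networks look in the newest picture that a camera, given by its name, has taken for a name from the list of things; names that differ only in an ending like _2 or _b are one class to them, and where a whole thing is asked for, a point or a joint stands for the part that bears it (a point fixed in the world has none). Each returns a list of dicts, best first, with "conf" (0 to 1); they miss things now and then, are a little off and sometimes report something else, mostly with a low value. They report only what shows in the picture. A call takes as long as a camera call.
- eyes.search_frame(camera, thing): "rect" ([left, top, width, height] in pixels, round what is visible of it).
- eyes.place_of(camera, thing): "xy" ([column, row] in pixels: a listed point, or the origin of a listed thing).
The state is a dict: "t": time; "q": joint angles; "dq": joint speeds; "joint_torque": joint torques, N m; "tool_pos": TCP position; "orientation": TCP orientation; "force": force on the tool from outside, world axes, zero at the start; "wrist_torque": the same for the moment, N m; "opening": finger opening in m; "gripper_force": force on a finger pad.
Only numpy, scipy, OpenCV 4.12 (cv2) and the standard library are available. Lean on these libraries where they do the work, as an engineer would, in place of code of your own. Each camera call takes 0.05 s, during which the arm holds its last target. There are 200 camera calls.

## Working session

There is one attempt and no reset: what is moved stays moved. The work goes in short steps, Python scripts to look and compute and a tool call to move; the robot and the scene stay as the last step left them, time stands still between calls to the robot, and variables do not carry over. Pictures are saved under pics/ and viewed, at most 10 in all, crops included, and the job is handed in when it is done.

Besides the shell and the picture viewer there is one more tool, called after "Request:" as name(argument=value, ...) on one line, values as JSON. apply_moves: Moves the arm, as the interface text tells. Its arguments: {"type":"object","properties":{"steps":{"type":"array"},"grip_force":{"type":"number"}},"required":["steps"]}

```bash
mkdir -p pics; cat > h.py <<'E'
import numpy as np, cv2
from scipy.spatial.transform import Rotation as Rn
from plant import robot, eyes
def ray(cam,xy):
    c=eyes.calibration(cam);K,R,t=map(np.array,(c["K"],c["R"],c["t"]))
    o=-R.T@t; d=R.T@np.linalg.inv(K)@np.array([xy[0],xy[1],1.]); return o,d
def atz(cam,xy,z):
    o,d=ray(cam,xy); return o+d*(z-o[2])/d[2]
def proj(cam,X):
    c=eyes.calibration(cam);K,R,t=map(np.array,(c["K"],c["R"],c["t"]))
    p=K@(R@np.array(X)+t); return p[:2]/p[2]
def shot(cam,name):
    im=eyes.read_camera(cam); cv2.imwrite(f"pics/{name}.png",im[:,:,::-1]); return im
E
python3 - <<'E'
from h import *
s=robot.read_state();print({k:np.round(v,3) for k,v in s.items()}, robot.grip_point_offset)
for c in("top","side"):
    shot(c,c+"1")
    for th,z in(("table_center",.06),("post_grip",.082),("vial_mid",.091),("knob_grip",.09),("stand",0)):
        for r in eyes.place_of(c,th)[:2]: print(c,th,round(r["conf"],2),np.round(r["xy"]),np.round(atz(c,r["xy"],z),3))
E
```

```text
{'t': np.float64(0.0), 'q': array([ 1.256,  0.131,  1.489, -0.   ,  1.523, -0.085]), 'dq': array([-0.001,  0.001, -0.   , -0.001, -0.001,  0.   ]), 'joint_torque': array([-2.0000e-03, -5.5983e+01, -4.9176e+01,  7.7000e-02,  3.5000e-02,
       -0.0000e+00]), 'tool_pos': array([0.136, 0.584, 0.181]), 'orientation': array([-3.600e-01, -3.121e+00,  3.000e-03]), 'force': array([0.501, 0.689, 0.216]), 'wrist_torque': array([-0.014,  0.007, -0.001]), 'gripper_force': np.float64(0.0), 'opening': np.float64(0.093)} 0.0188
top table_center 0.67 [314. 237.] [0.55  0.056 0.06 ]
top post_grip 0.63 [440. 242.] [ 0.531 -0.231  0.082]
top post_grip 0.59 [294. 262.] [0.489 0.102 0.082]
top vial_mid 0.79 [315. 233.] [0.555 0.054 0.091]
top knob_grip 0.88 [396. 229.] [ 0.561 -0.132  0.09 ]
top stand 0.78 [324. 240.] [0.55  0.032 0.   ]
side table_center 0.74 [330. 251.] [0.552 0.068 0.06 ]
side post_grip 0.96 [305. 237.] [0.512 0.102 0.082]
side vial_mid 0.84 [327. 236.] [0.547 0.074 0.091]
side knob_grip 0.63 [382. 287.] [ 0.567 -0.144  0.09 ]
side knob_grip 0.2 [378. 295.] [ 0.551 -0.164  0.09 ]
side stand 0.83 [335. 288.] [0.55  0.024 0.   ]
```

View pics/top1.png

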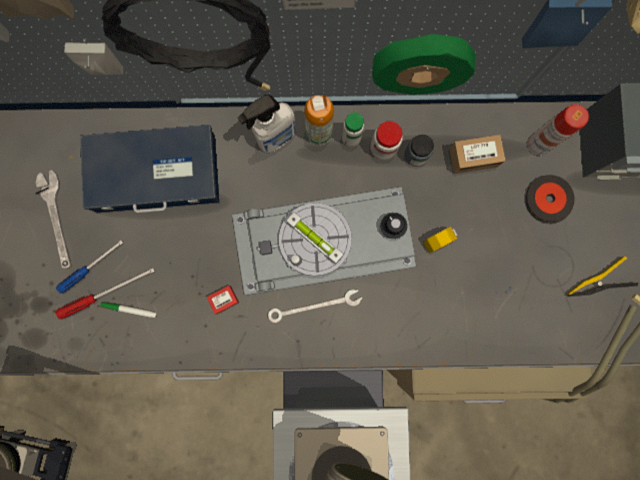

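View pics/side1.png

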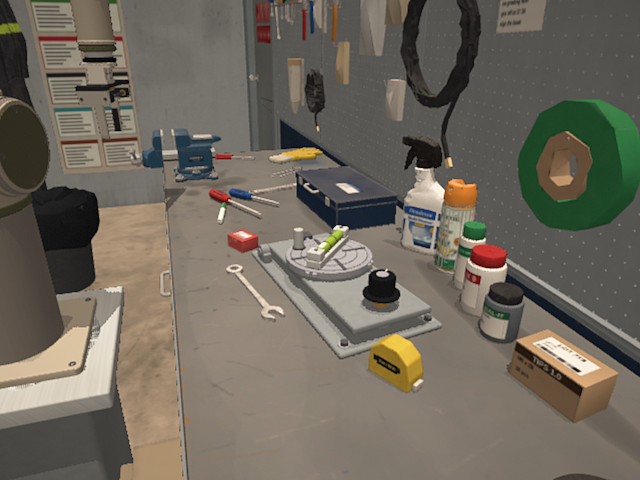

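The top view shows the stand yawed about 9°, with the post at (295,260), the level running from (292,220) to (337,258), so the turntable is near -0.86, and the knob at (394,225). The 0.63-confidence post detection lies on the tape measure, so it is false. The side view agrees. Next I plan the approach above the post.

```bash
cat >> h.py <<'E'
def tri(a,b):
    # least-squares intersection of rays (cam,xy)
    A=np.zeros((3,3));v=np.zeros(3)
    for o,d in (a,b):
        d=d/np.linalg.norm(d);P=np.eye(3)-np.outer(d,d);A+=P;v+=P@o
    return np.linalg.solve(A,v)
def plan(target,ydeg,n):
    """rows (tool units) from measured pose to target, tool straight down with tool-y at ydeg; linear path"""
    s=robot.read_state();R0=Rn.from_rotvec(s["orientation"]);p0=np.array(s["tool_pos"])
    a=np.radians(ydeg);y=np.array([np.cos(a),np.sin(a),0]);z=np.array([0,0,-1.]);x=np.cross(y,z)
    R1=Rn.from_matrix(np.c_[x,y,z]);rv=(R0.inv()*R1).as_rotvec();R=R0
    for i in range(n):
        d=R.inv().apply((np.array(target)-p0)/n)/.03;r=np.degrees(rv/n)/6
        print(np.round(np.r_[d,r],2).tolist());R=R*Rn.from_rotvec(rv/n)
E
python3 - <<'E'
from h import *
P={}
for th in("table_center","post_grip","vial_mid","knob_grip"):
    r={}
    for c in("top","side"):
        eyes.read_camera(c); L=[x for x in eyes.place_of(c,th) if th!="post_grip" or x["xy"][0]<380]
        r[c]=ray(c,L[0]["xy"])
    P[th]=tri(r["top"],r["side"]);print(th,np.round(P[th],3))
plan([.493,.10,.19],50,22)
E
```

```text
table_center [0.547 0.054 0.063]
post_grip [0.501 0.098 0.086]
vial_mid [0.548 0.057 0.096]
knob_grip [ 0.574 -0.129  0.084]
[-0.69, -0.59, -0.01, 0.0, -0.0, 0.2]
[-0.71, -0.58, -0.01, 0.0, -0.0, 0.2]
[-0.72, -0.56, -0.01, 0.0, -0.0, 0.2]
[-0.73, -0.55, -0.01, 0.0, -0.0, 0.2]
[-0.74, -0.53, -0.01, 0.0, -0.0, 0.2]
[-0.75, -0.51, -0.01, 0.0, -0.0, 0.2]
[-0.76, -0.5, -0.01, 0.0, -0.0, 0.2]
[-0.77, -0.48, -0.01, 0.0, -0.0, 0.2]
[-0.78, -0.47, -0.01, 0.0, -0.0, 0.2]
[-0.79, -0.45, -0.01, 0.0, -0.0, 0.2]
[-0.8, -0.43, -0.01, 0.0, -0.0, 0.2]
[-0.81, -0.41, -0.01, 0.0, -0.0, 0.2]
[-0.82, -0.4, -0.01, 0.0, -0.0, 0.2]
[-0.83, -0.38, -0.01, 0.0, -0.0, 0.2]
[-0.84, -0.36, -0.01, 0.0, -0.0, 0.2]
[-0.84, -0.34, -0.01, 0.0, -0.0, 0.2]
[-0.85, -0.33, -0.01, 0.0, -0.0, 0.2]
[-0.86, -0.31, -0.01, 0.0, -0.0, 0.2]
[-0.86, -0.29, -0.01, 0.0, -0.0, 0.2]
[-0.87, -0.27, -0.01, 0.0, -0.0, 0.2]
[-0.88, -0.25, -0.01, 0.0, -0.0, 0.2]
[-0.88, -0.23, -0.01, 0.0, -0.0, 0.2]
```

Request:
apply_moves(steps=[-0.7, -0.58, 0, 0, 0, 0.2, 100, -0.71, -0.58, 0, 0, 0, 0.2, 100, -0.72, -0.56, 0, 0, 0, 0.2, 100, -0.73, -0.55, 0, 0, 0, 0.2, 100, -0.74, -0.53, 0, 0, 0, 0.2, 100, -0.75, -0.51, 0, 0, 0, 0.2, 100, -0.76, -0.5, 0, 0, 0, 0.2, 100, -0.77, -0.48, 0, 0, 0, 0.2, 100, -0.78, -0.47, 0, 0, 0, 0.2, 100, -0.79, -0.45, 0, 0, 0, 0.2, 100, -0.8, -0.43, 0, 0, 0, 0.2, 100], grip_force=20)

```text
t: 2.32
tool_pos: [0.3159, 0.3416, 0.182]
orientation: [0.718, 3.058, 0.001]
force: [0.3, 0.5, -0.4]
opening: 0.0928
gripper_force: 0.0
```

Request:
apply_moves(steps=[-0.81, -0.41, 0, 0, 0, 0.2, 80, -0.82, -0.4, 0, 0, 0, 0.2, 70, -0.83, -0.38, 0, 0, 0, 0.2, 60, -0.84, -0.36, 0, 0, 0, 0.2, 60, -0.84, -0.34, 0, 0, 0, 0.2, 60, -0.85, -0.33, 0, 0, 0, 0.2, 60, -0.86, -0.31, 0, 0, 0, 0.2, 60, -0.86, -0.29, 0, 0, 0, 0.2, 60, -0.87, -0.27, 0, 0, 0, 0.2, 60, -0.88, -0.25, 0, 0, 0, 0.2, 60, -0.88, -0.23, 0, 0, 0, 0.2, 60, 0, 0, 0, 0, 0, 0, 60])

```text
t: 3.32
tool_pos: [0.4971, 0.0981, 0.1819]
orientation: [1.069, 2.952, -0.002]
force: [0.3, 0.3, 0.6]
opening: 0.0554
gripper_force: 0.0
```

```bash
python3 - <<'E'
from h import *
s=robot.read_state();print(s["t"],np.round(s["tool_pos"],4),np.round(s["orientation"],3),np.round(s["q"],2),np.round(s["force"],1),s["opening"])
shot("wrist","w1")
for th,z in(("table_center",.062),("post_grip",.084),("vial_mid",.093),("knob_grip",.09)):
    for r in eyes.place_of("wrist",th)[:2]: print(th,round(r["conf"],2),np.round(r["xy"]),np.round(atz("wrist",r["xy"],z),4))
E
```

```text
3.3167 [0.4971 0.0981 0.1819] [ 1.069e+00  2.952e+00 -2.000e-03] [ 0.09 -0.12  1.74 -0.    1.52 -0.78] [0.3 0.3 0.6] 0.05537971363617724
table_center 0.85 [314. 294.] [0.5457 0.0562 0.062 ]
post_grip 0.91 [315. 227.] [0.494  0.1008 0.084 ]
vial_mid 0.73 [315. 308.] [0.5441 0.0593 0.093 ]
```

View pics/w1.png

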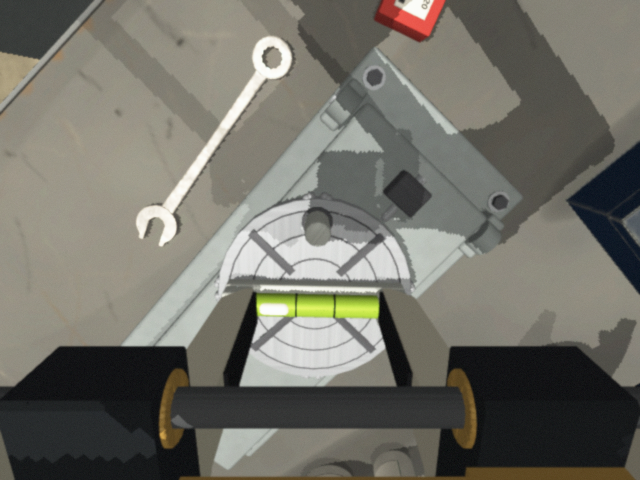

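The wrist view shows the post at (317,227) and the level lying along the finger line, so the yaw is right. The post sits 68 mm from the centre against the stated 66 mm. I'll go down and grip it.

Request:
apply_moves(steps=[0.1, 0, 0.8, 0, 0, 0, 60, 0, 0, 0.8, 0, 0, 0, 60, 0, 0, 0.8, 0, 0, 0, 60, 0, 0, 0.7, 0, 0, 0, 60, 0, 0, 0.4, 0, 0, 0, 60, 0, 0, 0.25, 0, 0, 0, 60, 0, 0, 0, 0, 0, 0, 15, 0, 0, 0, 0, 0, 0, 10, 0, 0, 0, 0, 0, 0, 10, 0, 0, 0, 0, 0, 0, 10, 0, 0, 0, 0, 0, 0, 10])

```text
t: 4.48
tool_pos: [0.4937, 0.1037, 0.0706]
orientation: [1.063, 2.954, 0.001]
force: [0.2, -0.0, 0.0]
opening: 0.0271
gripper_force: 0.0
```

```bash
python3 - <<'E'
from h import *
s=robot.read_state();print(s["t"],np.round(s["tool_pos"],4),np.round(s["force"],1),s["opening"],s["gripper_force"])
# stand direction & remaining angle
C=np.array([.546,.055]);
for k in ([.574,-.129],):
    d=np.array(k)-C;print("home -y deg",np.degrees(np.arctan2(d[1],d[0])))
p=s["tool_pos"][:2]-C;print("post",np.linalg.norm(p),np.degrees(np.arctan2(p[1],p[0])))
for c in("top","side"):
    eyes.read_camera(c)
    for th in("knob_grip",):
        for r in eyes.place_of(c,th)[:1]: print(c,r["conf"],np.round(atz(c,r["xy"],.09),4))
im=eyes.read_camera("top");g=cv2.Canny(im,60,150)[180:300,225:425]
L=cv2.HoughLinesP(g,1,np.pi/720,40,minLineLength=70,maxLineGap=6)
for a in L[:8,0]:
    A=atz("top",a[:2]+[225,180],.03);B=atz("top",a[2:]+[225,180],.03);d=B-A;print(a,np.degrees(np.arctan2(d[1],d[0])))
E
```

```text
4.4833 [0.4937 0.1037 0.0706] [ 0.2 -0.   0. ] 0.027098670486034437 0.0
home -y deg -81.34745820888531
post 0.07146694222776943 137.08601387486223
top 0.63 [ 0.5696 -0.1261  0.09  ]
side 0.6 [ 0.5698 -0.133   0.09  ]
[  2  35 172   7] -81.3715439017036
[105  91 189  77] -81.38773167604182
[ 92 103 190  86] -81.026187994087
[  7  37 156  17] -83.11211479181851
[ 48  97 189  75] -81.97735289295406
[ 86  22  99 119] -173.2569723187337
[ 89  25 101 119] -173.63895343695805
[ 22  29  28 116] -176.1734907344403
```

Request:
apply_moves(steps=[-0.13, 0, 0.05, 0, 0, 0, 10, 0, 0, 0, 0, 0, 0, 10, 0, 0, 0, 0, 0, 0, 10, 0, 0, 0, 0, 0, 0, 10], grip_force=25)

```text
t: 5.07
tool_pos: [0.4956, 0.101, 0.0677]
orientation: [-1.063, -2.956, 0.0]
force: [-0.8, 0.2, 0.2]
opening: 0.0094
gripper_force: 0.0
```

```bash
python3 - <<'E'
from h import *
s=robot.read_state();C=np.array([.546,.0555])
print(s["t"],np.round(s["tool_pos"],4),np.round(s["orientation"],3),np.round(s["force"],1),s["opening"],s["gripper_force"])
p=s["tool_pos"][:2]-C;print("post",np.linalg.norm(p),np.degrees(np.arctan2(p[1],p[0])))
R=Rn.from_rotvec(s["orientation"]).as_matrix();print("yang",np.degrees(np.arctan2(R[1,1],R[0,1])))
# constant per-row twist for 6deg
a=np.radians(6);rot=np.array([[np.cos(a),-np.sin(a)],[np.sin(a),np.cos(a)]]);u=p/np.linalg.norm(p)*.066
d=rot@u-u;print(R.T@np.r_[d,0]/.03)
E
```

```text
5.0667 [0.4956 0.101  0.0677] [-1.063 -2.956  0.   ] [-0.8  0.2  0.2] 0.009443490183995797 0.0
post 0.06787211291139761 137.90441689151368
yang 50.42628343152253
[-1.92166331e-03 -2.30270182e-01  5.61637142e-05]
```

The opening of 9 mm is less than the 20 mm pin, so the grip missed. I'll look again.

```bash
python3 - <<'E'
from h import *
a=shot("wrist","w2");b=shot("side","s2")
z=cv2.resize(b[200:300,270:410],(800,571),interpolation=cv2.INTER_CUBIC)
cv2.imwrite("pics/w2s2.png",np.vstack([cv2.resize(a,(400,300)),cv2.resize(z,(400,285))])[:,:,::-1])
for c in("top","side","wrist"):
    for r in eyes.place_of(c,"post_grip")[:2] if c!="top" else []: print(c,r["conf"],r["xy"],np.round(atz(c,r["xy"],.082),4))
E
```

```text
side 0.7 [299.1, 236.1] [0.5008 0.1103 0.082 ]
wrist 0.9 [314.7, 292.6] [0.4985 0.0979 0.082 ]
wrist 0.6 [309.4, 411.3] [0.5538 0.048  0.082 ]
```

View pics/w2s2.png

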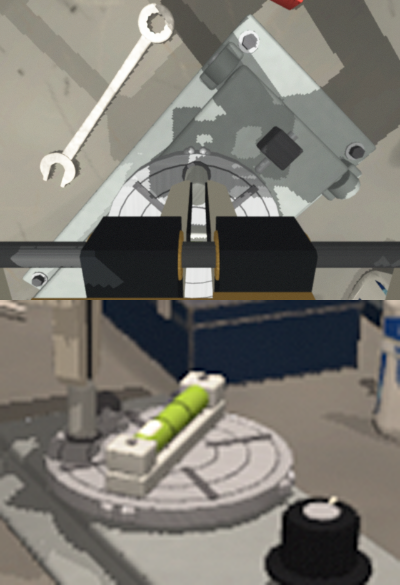

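```bash
python3 - <<'E'
from h import *
s=robot.read_state();R=Rn.from_rotvec(s["orientation"]).as_matrix();p=s["tool_pos"]
for c in("wrist","side"):
    print(c,"tcp",proj(c,p),"grip",proj(c,p-R[:,2]*.0188), "20mm radially out at pin top",proj(c,p+R[:,0]*.02+[0,0,.035]))
for xy in([312,275],[312,265]): 
  q=atz("wrist",xy,.102);print(q,R.T@(q-p))
c=eyes.calibration("wrist");print("cam pos in tool",R.T@(-np.array(c["R"]).T@c["t"]-p))
im=cv2.imread("pics/w2.png");cv2.imwrite("pics/w2c.png",cv2.resize(im[230:430,220:420],(600,600),interpolation=cv2.INTER_CUBIC))
E
```

```text
wrist tcp [316.1793383  274.62837231] grip [316.02346251 288.8538323 ] 20mm radially out at pin top [315.7876709  263.02316194]
side tcp [297.93828557 244.54031791] grip [297.83545712 235.99610021] 20mm radially out at pin top [288.64330712 227.06118354]
[0.48387942 0.10858938 0.102     ] [ 0.01385083 -0.00174694 -0.03417287]
[0.48012906 0.11171711 0.102     ] [ 0.01873421 -0.00172467 -0.03417252]
cam pos in tool [ 0.08380123  0.0009727  -0.20406053]
```

View pics/w2c.png

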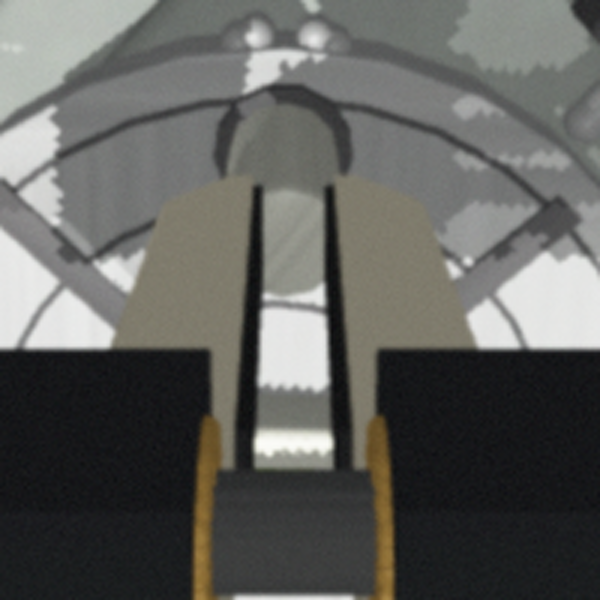

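```bash
python3 - <<'E'
from h import *
s=robot.read_state();R=Rn.from_rotvec(s["orientation"]).as_matrix();p=s["tool_pos"]
im=cv2.imread("pics/s2.png")[170:270,250:380];im=cv2.resize(im,(780,600),interpolation=cv2.INTER_CUBIC)
for h,col in((0,(0,0,255)),(.0188,(0,255,0)),(.04,(255,0,0)),(.065,(255,0,255))):
    u=(proj("side",p-R[:,2]*h)-[250,170])*6;cv2.circle(im,tuple(int(v) for v in u),4,col,-1)
cv2.imwrite("pics/s2z.png",im)
E
```

```text
(no output)
```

View pics/s2z.png

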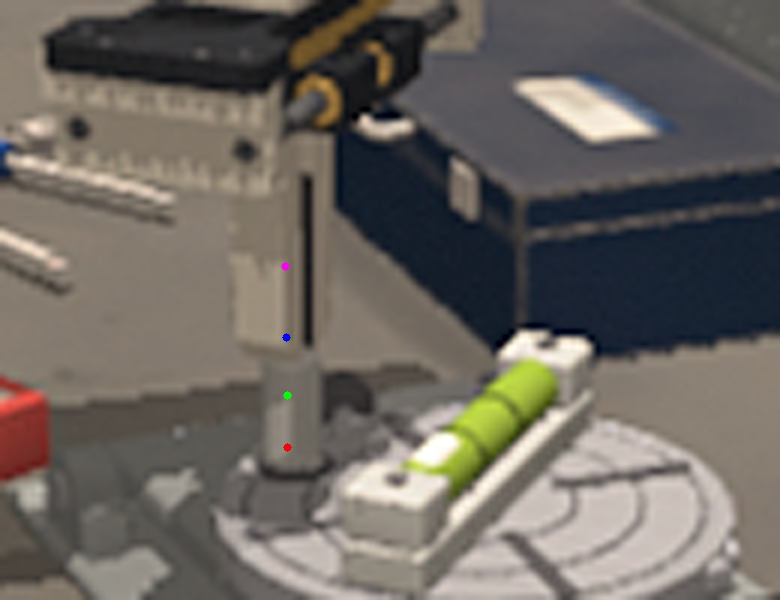

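The side zoom shows that the fingertips really end at the top of the pin (row 350), about 35 mm above the projected TCP (red dot, row 448). The fingers therefore closed above the pin. I'll open and probe downward gently, watching the force.

Request:
apply_moves(steps=[0, 0, 0, 0, 0, 0, 60, 0, 0, 0, 0, 0, 0, 60, 0, 0, 0, 0, 0, 0, 60, 0, 0, 0, 0, 0, 0, 60, 0, 0, 0, 0, 0, 0, 60, 0, 0, 0.07, 0, 0, 0, 60, 0, 0, 0.07, 0, 0, 0, 60, 0, 0, 0.07, 0, 0, 0, 60, 0, 0, 0, 0, 0, 0, 60])

```text
t: 6.02
tool_pos: [0.4952, 0.101, 0.0608]
orientation: [-1.063, -2.955, 0.001]
force: [-0.5, -0.1, -0.3]
opening: 0.0552
gripper_force: 0.0
```

```bash
python3 - <<'E'
from h import *
s=robot.read_state();R=Rn.from_rotvec(s["orientation"]).as_matrix();p=s["tool_pos"]
print(p,s["force"],s["opening"]);print(eyes.calibration("wrist")["K"])
im=shot("side","s3")[170:270,250:380,::-1];im=cv2.resize(im,(780,600),interpolation=cv2.INTER_CUBIC)
for h,y,col in((0,0,(0,0,255)),(0,.0275,(0,255,0)),(0,-.0275,(255,0,0)),(.065,0,(255,0,255))):
    u=(proj("side",p-R[:,2]*h+R[:,1]*y)-[250,170])*6;cv2.circle(im,tuple(int(v) for v in u),4,col,-1)
cv2.imwrite("pics/s3z.png",im)
E
```

```text
[0.4952234  0.10102896 0.06081104] [-0.48157166 -0.09615639 -0.3044409 ] 0.05524350248729237
[[400.62496796   0.         317.40869325]
 [  0.         400.62496796 240.41101709]
 [  0.           0.           1.        ]]
```

View pics/s3z.png

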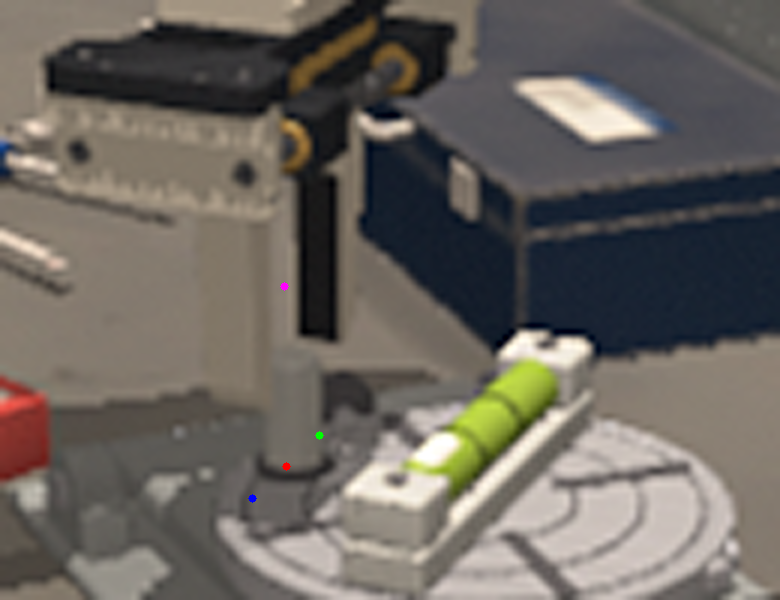

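The picture confirms it: the fingertips at (245,400) and (320,340) are each about 97 px, or 35 mm, above the claimed TCP height, while x and y are right. From here I take the real tip as 35 mm behind the reported TCP. I'll go down further and grip.

Request:
apply_moves(steps=[0, 0, 0.25, 0, 0, 0, 60, 0, 0, 0.25, 0, 0, 0, 60, 0, 0, 0.2, 0, 0, 0, 60, 0, 0, 0.1, 0, 0, 0, 60, 0, 0, 0, 0, 0, 0, 15, 0, 0, 0, 0, 0, 0, 5, 0, 0, 0, 0, 0, 0, 5, 0, 0, 0, 0, 0, 0, 5, 0, 0, 0, 0, 0, 0, 5, 0, 0, 0, 0, 0, 0, 5, 0, 0, 0, 0, 0, 0, 5, 0, 0, 0, 0, 0, 0, 5])

```text
t: 7.07
tool_pos: [0.4959, 0.1011, 0.0378]
orientation: [1.063, 2.956, 0.0]
force: [-0.7, -0.3, 2.0]
opening: 0.0197
gripper_force: 25.0
```

The pin is gripped at 19.7 mm. Now I swing it.

Request:
apply_moves(steps=[-0.005, -0.153, 0, 0, 0, -0.667, 5, -0.005, -0.153, 0, 0, 0, -0.667, 5, -0.005, -0.153, 0, 0, 0, -0.667, 5, -0.005, -0.153, 0, 0, 0, -0.667, 5, -0.005, -0.153, 0, 0, 0, -0.667, 5, -0.005, -0.153, 0, 0, 0, -0.667, 5, -0.005, -0.153, 0, 0, 0, -0.667, 5, -0.005, -0.153, 0, 0, 0, -0.667, 5, -0.005, -0.153, 0, 0, 0, -0.667, 5, 0, 0, 0, 0, 0, 0, 5])

```text
t: 7.9
tool_pos: [0.4781, 0.0626, 0.0372]
orientation: [-0.09, -3.135, 0.001]
force: [-11.8, 0.3, 9.7]
opening: 0.0194
gripper_force: 25.0
```

```bash
cat >> h.py <<'E'
def st():
    s=robot.read_state();R=Rn.from_rotvec(s["orientation"]).as_matrix();p=s["tool_pos"]
    print("t",round(float(s["t"]),2),"pos",np.round(p,4),"yang",round(np.degrees(np.arctan2(R[1,1],R[0,1])),2),"F",np.round(s["force"],1),"M",np.round(s["wrist_torque"],2),"open",round(float(s["opening"]),4),s["gripper_force"],"q",np.round(s["q"],2))
    return s,R,p
def level():
    # vial axis direction (green pixels) in top view at z=.09
    im=eyes.read_camera("top");hsv=cv2.cvtColor(im,cv2.COLOR_RGB2HSV)
    m=cv2.inRange(hsv,(30,110,90),(50,255,255));m[:200]=0;m[290:]=0;m[:,:270]=0;m[:,370:]=0
    ys,xs=np.nonzero(m);P=np.array([atz("top",(x,y),.088)[:2] for x,y in zip(xs,ys)])
    c=P.mean(0);u=np.linalg.svd(P-c)[2][0];u=u*(-np.sign(u[1]))
    print("vial",len(P),np.round(c,4),"deg",round(np.degrees(np.arctan2(u[1],u[0])),2))
E
python3 - <<'E'
from h import *
s,R,p=st();level();C=np.array([.546,.0555]);v=p[:2]-C;print(np.linalg.norm(v),np.degrees(np.arctan2(v[1],v[0])))
E
```

```text
t 7.9 pos [0.4781 0.0626 0.0372] yang 86.7 F [-11.8   0.3   9.7] M [-0.16  2.17 -0.09] open 0.0194 24.99551385641098 q [ 0.02 -0.06  1.96 -0.    1.25 -1.49]h.py:37: RuntimeWarning: Mean of empty slice.
  c=P.mean(0);u=np.linalg.svd(P-c)[2][0];u=u*(-np.sign(u[1]))
  ret = ret.dtype.type(ret / rcount)
Traceback (most recent call last):
  File "h.py", line 37, in level
    c=P.mean(0);u=np.linalg.svd(P-c)[2][0];u=u*(-np.sign(u[1]))
                  ~~~~~~~~~~~~~^^^^^
numpy.linalg.LinAlgError: 1-dimensional array given. Array must be at least two-dimensional
```

Request:
apply_moves(steps=[0.08, -0.153, -0.05, 0, 0, -0.667, 5, 0.03, -0.153, 0, 0, 0, -0.667, 5, 0, -0.153, 0, 0, 0, -0.667, 5, 0, -0.08, 0, 0, 0, -0.333, 5, 0, 0, 0, 0, 0, 0, 5, 0, 0, 0, 0, 0, 0, 5])

```text
t: 8.45
tool_pos: [0.4778, 0.046, 0.039]
orientation: [0.284, -3.128, 0.004]
force: [-0.2, -6.7, -0.1]
opening: 0.0194
gripper_force: 25.0
```

```bash
sed -i 's/eyes.read_camera("top");hsv/eyes.read_camera(CAM);hsv/; s/atz("top",(x,y),.088)/atz(CAM,(x,y),.088)/; s/^def level():/def level(CAM="side",H=.088):/; s/m\[:200\].*$/ /' h.py
python3 - <<'E'
from h import *
s,R,p=st();C=np.array([.546,.0555]);v=p[:2]-C;print(np.linalg.norm(v),np.degrees(np.arctan2(v[1],v[0])))
im=shot("side","s4");hsv=cv2.cvtColor(im,cv2.COLOR_RGB2HSV)
m=cv2.inRange(hsv,(30,110,90),(50,255,255));n,l,sta,cen=cv2.connectedComponentsWithStats(m);print([ (x.tolist(),np.round(c).tolist()) for x,c in zip(sta,cen) if x[4]>30])
print("before:",[ ]); 
cv2.imwrite("pics/s4z.png",cv2.resize(im[200:320,270:430,::-1],(800,600),interpolation=cv2.INTER_CUBIC))
E
```

```text
t 8.45 pos [0.4778 0.046  0.039 ] yang 100.38 F [-0.2 -6.7 -0.1] M [-1.51  0.02  0.13] open 0.0194 25.001344978809357 q [-0.01 -0.08  1.97 -0.    1.25 -1.76]
0.06882290246161445 -172.0318415308795
[([0, 0, 640, 480, 306887], [320.0, 240.0]), ([14, 23, 7, 9, 41], [17.0, 27.0]), ([23, 169, 14, 4, 38], [31.0, 171.0]), ([315, 230, 27, 23, 188], [325.0, 240.0])]
before: []
```

View pics/s4z.png

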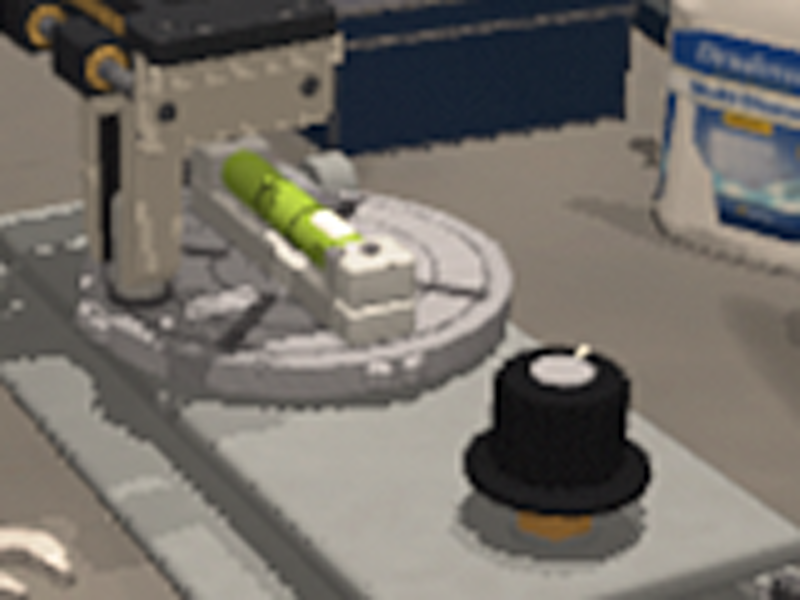

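The level now nearly points at the knob. The pull of -6.7 N in y means the ball is dropping into the notch ahead of the tool, so I'll follow it slightly.

Request:
apply_moves(steps=[0, -0.06, 0, 0, 0, 0, 5, 0, 0, 0, 0, 0, 0, 5, 0, 0, 0, 0, 0, 0, 5])

```text
t: 8.75
tool_pos: [0.478, 0.0453, 0.039]
orientation: [0.285, -3.128, 0.001]
force: [-1.5, -3.4, -0.7]
opening: 0.0195
gripper_force: 25.0
```

Request:
apply_moves(steps=[0, -0.06, 0, 0, 0, 0, 5, 0, 0, 0, 0, 0, 0, 5, 0, 0, 0, 0, 0, 0, 5])

```text
t: 9.0
tool_pos: [0.4782, 0.0439, 0.039]
orientation: [0.286, -3.128, -0.0]
force: [-3.6, -0.2, 2.1]
opening: 0.0197
gripper_force: 25.0
```

Request:
apply_moves(steps=[0, 0, 0, 0, 0, 0, 60, 0, 0, 0, 0, 0, 0, 60, 0, 0, 0, 0, 0, 0, 60, 0, 0, 0, 0, 0, 0, 60, 0, 0, -0.5, 0, 0, 0, 60, 0, 0, -0.9, 0, 0, 0, 60, 0, 0, -1, 0, 0, 0, 60, 0, 0, -1, 0, 0, 0, 60, 0, 0, -0.6, 0, 0, 0, 80])

```text
t: 9.75
tool_pos: [0.4799, 0.0438, 0.1626]
orientation: [-0.286, 3.125, -0.001]
force: [-0.2, 0.7, 0.3]
opening: 0.0589
gripper_force: 0.0
```

```bash
python3 - <<'E'
from h import *
st();plan([.56,-.06,.16],98,5)
shot("wrist","w5")
for th,z in(("table_center",.062),("post_grip",.084),("vial_mid",.093),("knob_grip",.09)):
    for r in eyes.place_of("wrist",th)[:1]: print(th,round(r["conf"],2),np.round(r["xy"]),np.round(atz("wrist",r["xy"],z),4))
level("wrist")
level("side")
E
```

```text
t 9.75 pos [0.4799 0.0438 0.1626] yang 100.45 F [-0.2  0.7  0.3] M [ 0.04 -0.   -0.04] open 0.0589 0.0 q [-0.02 -0.19  1.84  0.    1.49 -1.77]
[-0.4, -0.78, 0.02, -0.0, 0.01, 0.08]
[-0.41, -0.77, 0.02, -0.0, 0.01, 0.08]
[-0.41, -0.77, 0.02, -0.0, 0.01, 0.08]
[-0.42, -0.77, 0.02, -0.0, 0.01, 0.08]
[-0.43, -0.76, 0.02, -0.0, 0.01, 0.08]
table_center 0.73 [315. 304.] [0.5504 0.0545 0.062 ]
post_grip 0.73 [319. 234.] [0.4806 0.0451 0.084 ]
vial_mid 0.66 [314. 319.] [0.542  0.0531 0.093 ]
knob_grip 0.7 [ 77. 313.] [ 0.5692 -0.1235  0.09  ]
vial 2701 [0.5445 0.0584] deg -82.73
vial 411 [  4.1491 -16.4895] deg -77.04
```

Request:
apply_moves(steps=[-0.244, -0.769, 0, 0, 0, 0, 90, -0.244, -0.769, 0, 0, 0, 0, 90, -0.244, -0.769, 0, 0, 0, 0, 90, -0.244, -0.769, 0, 0, 0, 0, 90, -0.244, -0.769, 0, 0, 0, 0, 90, -0.244, -0.769, 0, 0, 0, 0, 90, -0.244, -0.769, 0, 0, 0, 0, 90, -0.244, -0.769, 0, 0, 0, 0, 90, 0, 0, 0, 0, 0, 0, 90])

```text
t: 10.85
tool_pos: [0.5697, -0.1304, 0.157]
orientation: [0.282, -3.127, 0.001]
force: [0.9, 0.1, 0.0]
opening: 0.0834
gripper_force: 0.0
```

```bash
python3 - <<'E'
from h import *
st();a=shot("wrist","w6");
for th,z in(("knob_grip",.09),("knob",.066)):
    for r in eyes.place_of("wrist",th)[:1]: print(th,round(r["conf"],2),np.round(r["xy"]),np.round(atz("wrist",r["xy"],z),4))
b=shot("top","t6")
for th,z in(("vial_mid",.093),("post_grip",.084),("table_center",.062)):
    for r in eyes.place_of("top",th)[:1]: print(th,round(r["conf"],2),np.round(r["xy"]),np.round(atz("top",r["xy"],z),4))
cv2.imwrite("pics/w6t6.png",np.vstack([cv2.resize(a,(400,300)),cv2.resize(b[180:300,240:400],(400,300),interpolation=cv2.INTER_CUBIC)])[:,:,::-1])
E
```

```text
t 10.85 pos [ 0.5697 -0.1304  0.157 ] yang 100.31 F [0.9 0.1 0. ] M [ 0.02 -0.03 -0.  ] open 0.0834 0.0 q [-0.31  0.1   1.56 -0.    1.48 -2.06]
knob_grip 0.76 [319. 246.] [ 0.5738 -0.1248  0.09  ]
knob 0.65 [315. 238.] [ 0.5763 -0.1265  0.066 ]
vial_mid 0.59 [312. 236.] [0.5484 0.059  0.093 ]
post_grip 0.73 [317. 264.] [0.483  0.0507 0.084 ]
table_center 0.77 [317. 236.] [0.5499 0.0491 0.062 ]
```

View pics/w6t6.png

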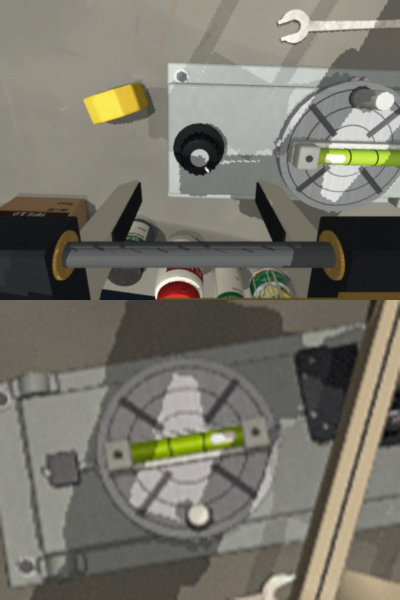

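The wrist crop shows the knob at about (318,245) in full-image pixels, the fingers straddling it, and the level pointing at the knob. The top crop agrees. I'll check the home angle numerically against the stand's edges.

```bash
python3 - <<'E'
from h import *
im=cv2.imread("pics/w6.png");g=cv2.GaussianBlur(im,(3,3),0)
def lines(x0,y0,x1,y1,z,ml,tag):
    e=cv2.Canny(g[y0:y1,x0:x1],50,130);L=cv2.HoughLinesP(e,1,np.pi/720,25,minLineLength=ml,maxLineGap=8)
    for a in ([] if L is None else L[:8,0]):
        A=atz("wrist",a[:2]+[x0,y0],z);B=atz("wrist",a[2:]+[x0,y0],z);d=(A-B)*np.sign(B[1]-A[1]) if 1 else 0
        ang=np.degrees(np.arctan2(d[1],d[0]))
        if abs(ang+82)<12: print(tag,(a+[x0,y0,x0,y0]).tolist(),round(ang,2))
lines(270,85,640,130,.02,120,"far edge"); lines(260,290,460,330,.02,100,"near edge")
lines(460,215,640,290,.092,50,"level")
R=eyes.place_of("wrist","vial_mid");print(R[:1])
st()
E
```

```text
level [515, 263, 580, 264] -80.44
level [533, 228, 610, 230] -81.05
level [508, 223, 606, 226] -81.31
level [509, 236, 572, 238] -81.4
[{'xy': [580.8, 252.9], 'conf': 0.56}]
t 11.25 pos [ 0.5694 -0.1262  0.1591] yang 100.52 F [-0.3  0.7  0.2] M [0.03 0.03 0.09] open 0.0834 0.0 q [-0.31  0.1   1.57  0.    1.48 -2.06]
```

The level is at -81.1° and the stand at -81.3°, so the turntable is home. Next I go down around the knob, close softly, and slide down onto the flange.

Request:
apply_moves(steps=[-0.12, -0.05, 0.5, 0, 0, 0, 90, 0, 0, 0.9, 0, 0, 0, 90, 0, 0, 0.9, 0, 0, 0, 90, 0, 0, 0.8, 0, 0, 0, 90, 0, 0, 0.4, 0, 0, 0, 90, 0, 0, 0.2, 0, 0, 0, 90, 0, 0, 0, 0, 0, 0, 50, 0, 0, 0, 0, 0, 0, 40, 0, 0, 0, 0, 0, 0, 40, 0, 0, 0, 0, 0, 0, 40, 0, 0, 0, 0, 0, 0, 40, 0, 0, 0, 0, 0, 0, 40], grip_force=5)

```text
t: 12.25
tool_pos: [0.5741, -0.1281, 0.049]
orientation: [-0.286, 3.127, -0.001]
force: [-0.2, 0.2, -0.1]
opening: 0.0482
gripper_force: 0.0
```

Request:
apply_moves(steps=[0, 0, 0, 0, 0, 0, 40, 0, 0, 0, 0, 0, 0, 40, 0, 0, 0, 0, 0, 0, 40, 0, 0, 0.1, 0, 0, 0, 40, 0, 0, 0.1, 0, 0, 0, 40, 0, 0, 0.1, 0, 0, 0, 40, 0, 0, 0, 0, 0, 0, 40])

```text
t: 12.83
tool_pos: [0.5745, -0.1299, 0.0401]
orientation: [-0.285, 3.126, -0.005]
force: [0.7, -8.5, 6.5]
opening: 0.042
gripper_force: 5.0
```

```bash
python3 - <<'E'
from h import *
st()
E
```

```text
t 12.83 pos [ 0.5745 -0.1299  0.0401] yang 100.43 F [ 0.7 -8.5  6.5] M [-1.48 -0.08  0.07] open 0.042 5.003973618149757 q [-0.31  0.21  1.67 -0.    1.26 -2.06]
```

Request:
apply_moves(steps=[0, -0.1, 0.1, 0, 0, 0, 40, 0, 0, 0.1, 0, 0, 0, 40, 0, 0, 0.1, 0, 0, 0, 40, 0, 0, 0, 0, 0, 0, 40])

```text
t: 13.17
tool_pos: [0.5746, -0.1303, 0.0305]
orientation: [-0.286, 3.127, 0.001]
force: [0.6, 1.8, 4.9]
opening: 0.0421
gripper_force: 5.0
```

Request:
apply_moves(steps=[0, 0.02, 0.1, 0, 0, 0, 40, 0, 0, 0.1, 0, 0, 0, 40, 0, 0, 0, 0, 0, 0, 40])

```text
t: 13.42
tool_pos: [0.5754, -0.1302, 0.028]
orientation: [-0.286, 3.126, -0.001]
force: [-8.8, 2.5, 27.0]
opening: 0.042
gripper_force: 21.2
```

Request:
apply_moves(steps=[0.04, 0.02, -0.05, 0, 0, 0, 40, 0, 0, 0, 0, 0, 0, 40, 0, 0, 0, 0, 0, 0, 40, 0, 0, 0, 0, 0, 0, 40], grip_force=25)

```text
t: 13.75
tool_pos: [0.5751, -0.1302, 0.0282]
orientation: [-0.286, 3.124, -0.002]
force: [0.4, -0.6, 12.3]
opening: 0.0414
gripper_force: 31.7
```

```bash
cat >> h.py <<'E'
def bub(name):
    im=shot("side",name);hsv=cv2.cvtColor(im,cv2.COLOR_RGB2HSV)
    cv2.imwrite(f"pics/{name}z.png",cv2.resize(im[215:275,300:380,::-1],(800,600),interpolation=cv2.INTER_CUBIC))
    for c in("side","wrist"):
        if c=="wrist": shot("wrist",name+"w")
        for th in("bubble","vial_mid"):
            for r in eyes.place_of(c,th)[:1]: print(c,th,round(r["conf"],2),r["xy"],np.round(atz(c,r["xy"],.091),4))
            for r in eyes.search_frame(c,th)[:1]: print("  rect",round(r["conf"],2),np.round(r["rect"],1))
E
python3 - <<'E'
from h import *
st();bub("b1")
E
```

```text
t 13.75 pos [ 0.5751 -0.1302  0.0282] yang 100.45 F [ 0.4 -0.6 12.3] M [ 0.12 -0.19  0.03] open 0.0414 31.710359535645694 q [-0.31  0.22  1.68  0.    1.24 -2.06]Traceback (most recent call last):
  File "<stdin>", line 2, in <module>
  File "h.py", line 45, in bub
    for r in eyes.place_of(c,th)[:1]: print(c,th,round(r["conf"],2),r["xy"],np.round(atz(c,r["xy"],.091),4))
             ~~~~~~~~~~~~~^^^^^^
ValueError: it knows: box_flints, foot_rest, foot_screw, knob, knob_grip, post_grip, stand, table_center, tape_measure, vial_mid, wrench
```

Request:
apply_moves(steps=[0, 0, 0.03, 0, 0, 0, 40, 0, 0, 0, 0, 0, 0, 40, 0, 0, 0, 0, 0, 0, 40, 0, 0, 0, 0, 0, 0, 40, 0, 0, 0, 0, 0, 0, 40, 0, 0, 0, 0, 0, 0, 40, 0, 0, 0, 0, 0, 0, 40, 0, 0, 0, 0, 0, 0, 40, 0, 0, 0, 0, 0, 0, 40, 0, 0, 0, 0, 0, 0, 40, 0, 0, 0, 0, 0, 0, 40, 0, 0, 0, 0, 0, 0, 40])

```text
t: 14.8
tool_pos: [0.5752, -0.1302, 0.0281]
orientation: [-0.286, 3.123, -0.002]
force: [-2.0, 1.3, 18.0]
opening: 0.0415
gripper_force: 32.9
```

```bash
sed -i '/^def bub/,$d' h.py; cat >> h.py <<'E'
def strip(cam,im,C=(.546,.0555),z=.089,deg=-81.3):
    a=np.radians(deg);u=np.array([np.cos(a),np.sin(a),0]);v=np.array([-u[1],u[0],0])
    S=np.arange(-.06,.0601,.0005);W=np.arange(-.010,.0101,.0005)
    M=np.array([[proj(cam,np.array([*C,z])+s*u+w*v) for s in S] for w in W]).astype(np.float32)
    return S,cv2.remap(im,M[...,0],M[...,1],cv2.INTER_CUBIC)
def bub(name,show=True):
    out=[]
    for c in("side","top","wrist"):
        im=shot(c,name+c);S,r=strip(c,im);out.append(cv2.resize(r,(720,120),interpolation=cv2.INTER_NEAREST))
    cv2.imwrite(f"pics/{name}.png",np.vstack(out)[:,:,::-1])
E
python3 - <<'E'
from h import *
st();bub("b1")
E
```

```text
t 14.8 pos [ 0.5752 -0.1302  0.0281] yang 100.46 F [-2.   1.3 18. ] M [0.29 0.41 0.01] open 0.0415 32.91361894807778 q [-0.31  0.22  1.68  0.    1.24 -2.06]Traceback (most recent call last):
  File "<stdin>", line 2, in <module>
  File "h.py", line 47, in bub
    im=shot(c,name+c);S,r=strip(c,im);out.append(cv2.resize(r,(720,120),interpolation=cv2.INTER_NEAREST))
                          ~~~~~^^^^^^
  File "h.py", line 42, in strip
    M=np.array([[proj(cam,np.array([*C,z])+s*u+w*v) for s in S] for w in W]).astype(np.float32)
                 ~~~~^^^^^^^^^^^^^^^^^^^^^^^^^^^^^^
  File "h.py", line 10, in proj
    c=eyes.calibration(cam);K,R,t=map(np.array,(c["K"],c["R"],c["t"]))
ValueError: time passes only in moves, steps and waits
```

View pics/b1.png

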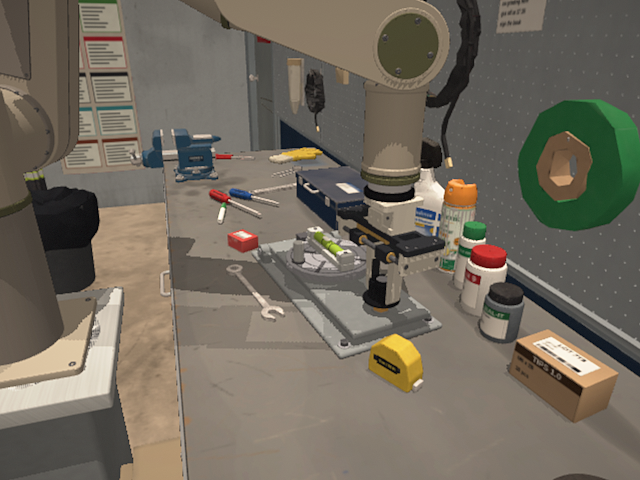

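That view, my tenth, shows the side camera sees the vial unobstructed, at about (310–350, 228–260), with the gripper on the knob. From here the bubble is measured numerically.

```bash
sed -i '/^def strip/,$d' h.py; cat >> h.py <<'E'
def strip(cam,im,C=(.546,.0555),z=.089,deg=-81.3):
    a=np.radians(deg);u=np.array([np.cos(a),np.sin(a),0]);v=np.array([-u[1],u[0],0])
    S=np.arange(-.06,.0601,.0005);W=np.arange(-.010,.0101,.0005)
    c=eyes.calibration(cam);K,R,t=map(np.array,(c["K"],c["R"],c["t"]))
    X=np.array([*C,z])+S[None,:,None]*u+W[:,None,None]*v
    p=(X@R.T+t)@K.T;M=(p[...,:2]/p[...,2:]).astype(np.float32)
    return S,cv2.remap(im,M[...,0],M[...,1],cv2.INTER_LINEAR)
def prof(cam,name):
    S,r=strip(cam,shot(cam,name));h=cv2.cvtColor(r,cv2.COLOR_RGB2HSV).astype(float)
    g=(r[...,1].astype(float)-r[...,2])  # greenness
    rows=np.argsort(-g.mean(1))[:14]     # rows on the vial
    return S,r[rows].astype(float).mean(0),(rows.min(),rows.max())
E
python3 - <<'E'
from h import *
for c in("side","top"):
    S,m,w=prof(c,"b2"+c);print(c,w)
    for i in range(0,len(S),5): print(round(S[i]*1000,1),m[i:i+5].mean(0).astype(int).tolist(),end=" ")
    print()
E
```

```text
side (np.int64(10), np.int64(23))
-60.0 [237, 228, 212] -57.5 [229, 222, 194] -55.0 [201, 203, 151] -52.5 [165, 177, 92] -50.0 [137, 158, 49] -47.5 [124, 144, 39] -45.0 [116, 134, 39] -42.5 [116, 133, 39] -40.0 [118, 135, 41] -37.5 [119, 136, 42] -35.0 [119, 136, 42] -32.5 [118, 136, 41] -30.0 [123, 139, 50] -27.5 [138, 147, 74] -25.0 [158, 160, 105] -22.5 [178, 172, 135] -20.0 [183, 172, 147] -17.5 [183, 171, 150] -15.0 [185, 174, 150] -12.5 [190, 178, 154] -10.0 [191, 179, 154] -7.5 [186, 177, 147] -5.0 [175, 170, 129] -2.5 [148, 153, 91] 0.0 [122, 136, 51] 2.5 [116, 133, 39] 5.0 [129, 148, 44] 7.5 [150, 172, 53] 10.0 [157, 179, 58] 12.5 [149, 170, 55] 15.0 [155, 176, 59] 17.5 [174, 198, 64] 20.0 [190, 216, 70] 22.5 [193, 220, 72] 25.0 [191, 218, 71] 27.5 [191, 217, 71] 30.0 [190, 216, 71] 32.5 [191, 218, 71] 35.0 [190, 217, 71] 37.5 [190, 217, 70] 40.0 [189, 216, 67] 42.5 [187, 215, 62] 45.0 [189, 216, 68] 47.5 [210, 224, 120] 50.0 [230, 230, 181] 52.5 [239, 233, 214] 55.0 [224, 216, 207] 57.5 [182, 173, 163] 60.0 [160, 151, 141] 
top (np.int64(6), np.int64(24))
-60.0 [169, 165, 1
[... 277 characters left out ...]
, 114, 16] -22.5 [113, 123, 59] -20.0 [136, 136, 101] -17.5 [143, 139, 112] -15.0 [141, 137, 113] -12.5 [145, 141, 116] -10.0 [145, 142, 114] -7.5 [145, 142, 111] -5.0 [145, 141, 111] -2.5 [136, 135, 101] 0.0 [112, 121, 62] 2.5 [96, 114, 20] 5.0 [95, 114, 11] 7.5 [95, 115, 10] 10.0 [105, 125, 9] 12.5 [124, 148, 10] 15.0 [120, 142, 19] 17.5 [119, 140, 24] 20.0 [147, 174, 20] 22.5 [152, 181, 19] 25.0 [150, 178, 14] 27.5 [150, 178, 13] 30.0 [151, 179, 15] 32.5 [152, 180, 18] 35.0 [151, 178, 16] 37.5 [151, 179, 16] 40.0 [149, 177, 12] 42.5 [150, 178, 15] 45.0 [152, 180, 18] 47.5 [152, 181, 18] 50.0 [150, 178, 28] 52.5 [162, 174, 105] 55.0 [205, 201, 185] 57.5 [221, 215, 200] 60.0 [215, 210, 194]
```

The bubble reads about -12 mm in both cameras, so it needs about 0.67 rad clockwise. I'll turn 36° and let it settle.

Request:
apply_moves(steps=[0, 0, 0, 0, 0, 0.6, 40, 0, 0, 0, 0, 0, 0.6, 40, 0, 0, 0, 0, 0, 0.6, 40, 0, 0, 0, 0, 0, 0.6, 40, 0, 0, 0, 0, 0, 0.6, 40, 0, 0, 0, 0, 0, 0.6, 40, 0, 0, 0, 0, 0, 0.6, 40, 0, 0, 0, 0, 0, 0.6, 40, 0, 0, 0, 0, 0, 0.6, 40, 0, 0, 0, 0, 0, 0.6, 40, 0, 0, 0, 0, 0, 0, 40], grip_force=30)

```text
t: 15.87
tool_pos: [0.5751, -0.1307, 0.0281]
orientation: [0.7, 3.057, -0.001]
force: [-1.6, -0.6, 18.1]
opening: 0.0414
gripper_force: 36.4
```

Request:
apply_moves(steps=[0, 0, 0, 0, 0, 0, 40, 0, 0, 0, 0, 0, 0, 40, 0, 0, 0, 0, 0, 0, 40, 0, 0, 0, 0, 0, 0, 40, 0, 0, 0, 0, 0, 0, 40, 0, 0, 0, 0, 0, 0, 40, 0, 0, 0, 0, 0, 0, 40, 0, 0, 0, 0, 0, 0, 40, 0, 0, 0, 0, 0, 0, 40, 0, 0, 0, 0, 0, 0, 40, 0, 0, 0, 0, 0, 0, 40, 0, 0, 0, 0, 0, 0, 40])

```text
t: 16.87
tool_pos: [0.5751, -0.1307, 0.0281]
orientation: [0.693, 3.059, -0.001]
force: [-1.9, -1.4, 18.2]
opening: 0.0417
gripper_force: 36.4
```

Request:
apply_moves(steps=[0, 0, 0, 0, 0, 0, 40, 0, 0, 0, 0, 0, 0, 40, 0, 0, 0, 0, 0, 0, 40, 0, 0, 0, 0, 0, 0, 40, 0, 0, 0, 0, 0, 0, 40, 0, 0, 0, 0, 0, 0, 40, 0, 0, 0, 0, 0, 0, 40, 0, 0, 0, 0, 0, 0, 40, 0, 0, 0, 0, 0, 0, 40, 0, 0, 0, 0, 0, 0, 40, 0, 0, 0, 0, 0, 0, 40, 0, 0, 0, 0, 0, 0, 40])

```text
t: 17.87
tool_pos: [0.5751, -0.1307, 0.0281]
orientation: [0.694, 3.059, -0.001]
force: [-2.5, -0.6, 18.3]
opening: 0.0414
gripper_force: 36.4
```

```bash
cat >> h.py <<'E'
def cross(S,f,lo,hi,lev):
    k=[i for i in range(len(S)-1) if lo<=S[i]<=hi and (f[i]-lev)*(f[i+1]-lev)<=0]
    return [round(1e3*(S[i]+.0005*(lev-f[i])/(f[i+1]-f[i]+1e-9)),1) for i in k]
def bubble(name):
    for c in("side","top"):
        S,m,w=prof(c,name+c);f=m[:,2]/m[:,1]; print(c,"pale crossings",cross(S,f,-.06,.06,.55 if c=="side" else .45),"max",round(f[60:180].max(),2))
        g=m[:,1];print("   G:",g[::4].astype(int).tolist())
E
python3 - <<'E'
from h import *
st();bubble("b3")
E
```

```text
t 17.87 pos [ 0.5751 -0.1307  0.0281] yang 64.45 F [-2.5 -0.6 18.3] M [-0.28  0.5  -0.06] open 0.0414 36.440404790919274 q [-0.31  0.22  1.68  0.    1.24 -1.44]
side pale crossings [np.float64(-51.6), np.float64(-16.6), np.float64(7.9), np.float64(47.3)] max 0.8
   G: [229, 217, 203, 185, 166, 153, 139, 131, 131, 132, 133, 134, 134, 134, 134, 134, 134, 135, 131, 123, 112, 111, 119, 136, 153, 166, 170, 170, 169, 166, 166, 167, 174, 190, 194, 185, 175, 170, 178, 196, 209, 213, 214, 213, 212, 212, 212, 212, 211, 211, 211, 211, 210, 212, 219, 224, 224, 215, 188, 163, 179]
top pale crossings [np.float64(-48.8), np.float64(-10.8), np.float64(11.7), np.float64(52.7)] max 0.8
   G: [156, 182, 211, 224, 213, 176, 156, 144, 127, 118, 114, 112, 114, 113, 113, 113, 112, 113, 114, 114, 113, 114, 102, 76, 98, 124, 137, 141, 140, 140, 139, 140, 142, 141, 138, 133, 137, 139, 122, 132, 166, 176, 174, 173, 173, 174, 175, 175, 174, 174, 174, 172, 173, 175, 176, 174, 164, 174, 205, 214, 200]
```

The bubble is now at about -1.4 mm, so I'll trim 4.2° more.

Request:
apply_moves(steps=[0, 0, 0, 0, 0, 0.35, 40, 0, 0, 0, 0, 0, 0.35, 40, 0, 0, 0, 0, 0, 0, 40, 0, 0, 0, 0, 0, 0, 40, 0, 0, 0, 0, 0, 0, 40, 0, 0, 0, 0, 0, 0, 40, 0, 0, 0, 0, 0, 0, 40, 0, 0, 0, 0, 0, 0, 40, 0, 0, 0, 0, 0, 0, 40, 0, 0, 0, 0, 0, 0, 40, 0, 0, 0, 0, 0, 0, 40, 0, 0, 0, 0, 0, 0, 40])

```text
t: 18.97
tool_pos: [0.5751, -0.1308, 0.0281]
orientation: [0.805, 3.031, -0.001]
force: [-2.4, -1.1, 17.7]
opening: 0.0417
gripper_force: 36.4
```

Request:
apply_moves(steps=[0, 0, 0, 0, 0, 0, 40, 0, 0, 0, 0, 0, 0, 40, 0, 0, 0, 0, 0, 0, 40, 0, 0, 0, 0, 0, 0, 40, 0, 0, 0, 0, 0, 0, 40, 0, 0, 0, 0, 0, 0, 40, 0, 0, 0, 0, 0, 0, 40, 0, 0, 0, 0, 0, 0, 40, 0, 0, 0, 0, 0, 0, 40, 0, 0, 0, 0, 0, 0, 40, 0, 0, 0, 0, 0, 0, 40, 0, 0, 0, 0, 0, 0, 40])

```text
t: 19.97
tool_pos: [0.5751, -0.1308, 0.0281]
orientation: [0.805, 3.031, -0.001]
force: [-2.1, -0.9, 19.1]
opening: 0.0414
gripper_force: 36.4
```

```bash
python3 - <<'E'
from h import *
st();bubble("b4")
for c,C in(("side",0),("top",0)):
    S,r=strip(c,cv2.imread(f"pics/b4{c}.png")[:,:,::-1].copy())
    h=r.astype(float)
    for a,b in((4,12),(12,20),(20,28),(28,36)):
        m=h[a:b].mean(0);f=m[:,2]/m[:,1];print(c,a,b,[float(x) for x in cross(S,f,-.06,.06,.5)])
E
```

```text
t 19.97 pos [ 0.5751 -0.1308  0.0281] yang 60.25 F [-2.1 -0.9 19.1] M [-0.32  0.54 -0.06] open 0.0414 36.4190043322742 q [-0.31  0.22  1.68 -0.    1.24 -1.36]
side pale crossings [np.float64(-51.8), np.float64(-14.6), np.float64(9.0), np.float64(46.9)] max 0.77
   G: [227, 215, 200, 181, 163, 151, 138, 130, 129, 131, 132, 133, 133, 134, 134, 134, 134, 135, 131, 123, 113, 111, 116, 131, 147, 161, 166, 166, 165, 162, 161, 163, 175, 196, 204, 199, 184, 171, 173, 190, 205, 210, 213, 211, 211, 211, 210, 211, 210, 210, 210, 209, 209, 212, 221, 226, 224, 212, 197, 183, 190]
top pale crossings [np.float64(-48.9), np.float64(-9.3), np.float64(12.9), np.float64(52.7)] max 0.81
   G: [158, 183, 211, 224, 212, 176, 155, 145, 128, 117, 114, 113, 113, 114, 113, 112, 114, 114, 114, 114, 114, 114, 101, 76, 98, 116, 127, 138, 141, 140, 140, 141, 142, 140, 139, 140, 144, 140, 122, 133, 167, 176, 176, 174, 173, 174, 174, 175, 174, 173, 174, 173, 174, 175, 176, 174, 165, 173, 206, 218, 212]
side 4 12 [-49.3, -6.9, -3.2, 46.7]
side 12 20 [-51.8, -13.8, 11.9, 47.0]
side 20 28 [-52.0, -17.5, 10.8, 46.1]
side 28 36 [18.4, 25.6]
top 4 12 [-48.6, -6.2, 10.4, 52.6]
top 12 20 [-49.3, -9.8, 14.0, 53.1]
top 20 28 [-49.4, -9.6, 13.8, 53.0]
top 28 36 [-47.9, -7.9, 11.7, 15.3, 18.6, 52.1]
```

The bubble is within about half a millimetre of the middle in both cameras, the press is about 18 N, and the grip is firm. I'm handing it in.

```bash
python3 -c "
from plant import robot
print(robot.close_job())"
```

```text
the job is handed in; nothing more can be done
None
```

The job is handed in at about 20 s with no verdict returned: the faceplate is home with the level pointing at the foot knob, the knob is held and pressed at about 18 N, the bubble reads within about 0.5 mm of midway, and the wrench, tape measure and box were not touched.

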